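# Shut the bit cabinet before sanding

## Task

Sanding is about to start and the drill bits must stay clean: push the door of the larger of the two grey steel bench cabinets shut, until it snaps over its catch and sits flush. Leave the door of the smaller cabinet standing open just as it is.

Things in the scene. Friction and masses are not known exactly. Their poses are not given: they have to be found in the camera images.
- large_door (a joint): Larger door's angle in rad: 0 shut and flush, growing as it opens, anticlockwise from above (starts 0.5 to 1.0). Light friction, no spring: it stays where left. A sprung roller catch resists from 0.1 rad, needs about 6 N at the push point, pulls the door fully shut from below 0.04, and pushes it back out if left short of that.
- large_door_push (a point): Point on the larger door's outer face, 30 mm from its free edge, 140 mm from the hinge line, 90 mm above the bench. Axes turn with the door: x out of the outer face, -y from hinge to free edge, z up. Door: grey steel slab 170 mm wide, 12 thick, lower edge 5 and top edge 125 mm above the bench, no raised handle.
- large_door_hinge (a point): Point on the larger door's upright hinge line, 90 mm up, in the plane of the cabinet's front (shut door's inner face). Cabinet's axes: x out of the front, -y from hinge to catch side, z up. Cabinet 170 mm wide, 110 deep, 130 tall, bolted down, spade bits inside; its front faces roughly away from the robot, so the door is pushed shut back towards the robot.
- small_door_push (a point): Point on the outer face of the smaller cabinet's door, 10 mm from its free edge, 90 mm above the bench; axes as for the larger door. This door, 115 mm wide and 95 tall, is left alone. Cabinet 115 mm wide, 110 deep, 105 tall, hinged on the same side; a loose steel bracket 18 mm tall lies on top.
Mind the look-alikes: they are no part of the job. Leave any purple look-alike of the part that bears large_door alone.

How it is judged:
At the end, for the whole second after the job is handed in: The larger cabinet's door is shut past its catch (within 0.03 rad of flush, about 5 mm at its free edge) and at rest, and the smaller cabinet's door stands within 15 mm of where it was (value of joint large_door below 0.03 rad and velocity of joint large_door between -0.05 and 0.05 rad/s and distance of small_door_push from where it was at the start of the episode below 0.015 m); the robot touches nothing.
It fails at once if the smaller cabinet's door is moved by more than 15 mm (distance of small_door_push from where it was at the start of the episode above 0.015 m).
It also fails if it takes over 35 s, if anything falls off the work surface, if the arm or the gripper's body presses on something with over 40 N, if the wrist force passes 120 N, or if a joint passes its speed limit or range.

## Robot

A 7-joint arm with a two-finger parallel gripper is mounted at the origin on the work surface. World frame = base frame: x ahead of the robot, y to its left, z up, the work surface at z = 0. Lengths are in m, angles in rad, forces in N, time in s.
With the tool pointing down it reaches from about 0.375 to 0.925 m from the base axis. Payload 3.1 kg.
Tool frame: the origin (TCP) lies between the finger pads; the fingertips stand 19 mm ahead of it and the grasp point (between the pads) is the TCP; z points along the fingers, y is the direction in which the jaws open and shut (so a half turn about z gives the same grasp; the last joint's range is limited). The gripper opens to 85 mm and grips with 20 to 120 N. Pads are 22 mm wide; open, the fingers measure 114 mm over their backs; the gripper's body (76 mm by 85 mm) begins 54 mm behind the grasp point. The pads swing forward as they close: fully open they stand 13 mm farther back than shut.
Start: joints at [-1.234, 0.383, 0.044, 1.598, -0.018, 1.161, -0.05], TCP at [0.274, 0.59, 0.25] pointing down, gripper open.
Joint ranges: [-2.61, 2.61], [-0.41, 2.15], [-1.48, 1.57], [0, 2.5], [-1.57, 4.71], [0.05, 1.97], [-2.85, 2.85]. Speed limits (rad/s): [2.79, 2.79, 3.14, 3.14, 3.14, 3.14, 3.14].

## Interface

Orientations are given as a unit quaternion [x, y, z, w].
In Python, from bench import move_ptp, movel, move_j, move_gripper, pause, inverse_kinematics, read_camera, camera_params, MotionError, sign_off, look_for, tip_of, read_time_s, read_qpos, read_joint_vel, read_effort, read_eef_pos, read_tcp_rot, read_ft_force, read_ft_torque, read_finger_gap gives the robot as it stands. Calls block until the motion is done:
- move_ptp(position, orientation): joint-space move of the TCP to a pose.
- movel(position, orientation=None, speed=0.15): straight line of the TCP; orientation=None keeps the orientation; speed is the mean speed in m/s.
- move_j(angles): joint-space move.
- move_gripper(opening, effort=None): finger opening in m; effort is the grip in N (None keeps the last); returns when the fingers have stopped.
- pause(seconds).
- inverse_kinematics(position, orientation): joint angles nearest the present ones, or None.
- read_camera(name): name is "scene" or "top" or "wrist"; returns the picture (480x640x3 uint8, red, green, blue); there is no depth.
- camera_params(name): a dict with "K" (3x3 intrinsics, pixels), "dist_coeffs" ([k1, k2, p1, p2, k3] as OpenCV has them; the pictures are not rectified), "camera_from_world" (4x4, takes a point from world to camera coordinates). Camera axes: x right, y down, z forward; pixel columns grow to the right and rows downward; lengths in m; the calibration is good to about 2 mm. A picture is of the moment at which its call begins: read the wrist's pose just before it. camera_params takes no time and is no camera call; for the wrist camera it gives the pose at the moment of the call.
A pose or a line that the arm cannot do raises MotionError and nothing moves.
- sign_off(): hands the job in, once; it reports no verdict.
Trained networks look in the newest picture that a camera, given by its name, has taken for a name from the list of things; names that differ only in an ending like _2 or _b are one class to them, and where a whole thing is asked for, a point or a joint stands for the part that bears it (a point fixed in the world has none). Each returns a list of dicts, best first, with "confidence" (0 to 1); they miss things now and then, are a little off and sometimes report something else, mostly with a low value. They report only what shows in the picture. A call takes as long as a camera call. They do not tell look-alikes from the thing itself.
- look_for(camera, name): "at" ([column, row] in pixels, amid what is visible of it).
- tip_of(camera, name): "at" ([column, row] in pixels: a listed point, or the origin of a listed thing).
Readings, each from a call of its own:
- read_time_s(): time.
- read_qpos(): joint angles.
- read_joint_vel(): joint speeds.
- read_effort(): joint torques, N m.
- read_eef_pos(): TCP position.
- read_tcp_rot(): TCP orientation.
- read_ft_force(): force on the tool from outside, world axes, zero at the start.
- read_ft_torque(): the same for the moment, N m.
- read_finger_gap(): finger opening in m.
Only numpy, scipy, OpenCV 4.12 (cv2) and the standard library are available. Lean on these libraries where they do the work, as an engineer would, in place of code of your own. Each camera call takes 0.05 s, during which the arm holds its last target.

## Working session

There is one attempt and no reset: what is moved stays moved. The work goes in short steps, each a Python script; the robot and the scene stay as the last script left them, time stands still between calls to the robot, and variables do not carry over. Pictures are saved under pics/ and viewed, and the job is handed in when it is done.

```bash
ls; mkdir -p pics
python3 - <<'E'
from bench import *
import cv2
for c in ["scene","top","wrist"]:
    im=read_camera(c); cv2.imwrite(f"pics/{c}0.png",im[:,:,::-1])
    for n in ["large_door_push","large_door_hinge","small_door_push"]:
        print(c,n,[(d["at"],d["confidence"]) for d in tip_of(c,n)])
    for n in ["large_door","small_door_push"]: print(c,"look",n,[(d["at"],d["confidence"]) for d in look_for(c,n)])
print(read_time_s(),read_tcp_rot(),read_ft_force())
E
```

```text
pics
scene large_door_push [([172.5, 150.1], 0.91), ([363.4, 405.8], 0.8)]
scene large_door_hinge [([239.6, 168.8], 0.93), ([452.8, 376.7], 0.73)]
scene small_door_push [([102.6, 281.1], 0.78)]
scene look large_door [([398.0, 397.0], 0.88), ([204.8, 165.6], 0.72)]
scene look small_door_push [([135.8, 285.4], 0.65)]
top large_door_push [([215.5, 107.0], 0.75), ([497.5, 266.6], 0.61)]
top large_door_hinge [([166.7, 159.4], 0.91), ([424.1, 276.6], 0.62)]
top small_door_push [([462.8, 113.4], 0.91)]
top look large_door [([470.2, 269.8], 0.76), ([207.7, 131.0], 0.55)]
top look small_door_push [([440.7, 133.4], 0.8)]
wrist large_door_push []
wrist large_door_hinge []
wrist small_door_push []
wrist look large_door []
wrist look small_door_push []
0.9 [ 2.15673930e-01  9.76465440e-01  9.90315763e-06 -1.79999941e-07] [0.23870812 0.13493952 0.04861145]
```

View pics/scene0.png

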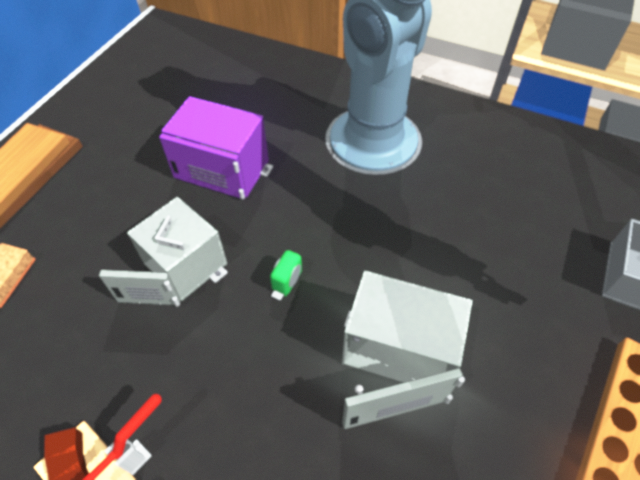

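View pics/top0.png

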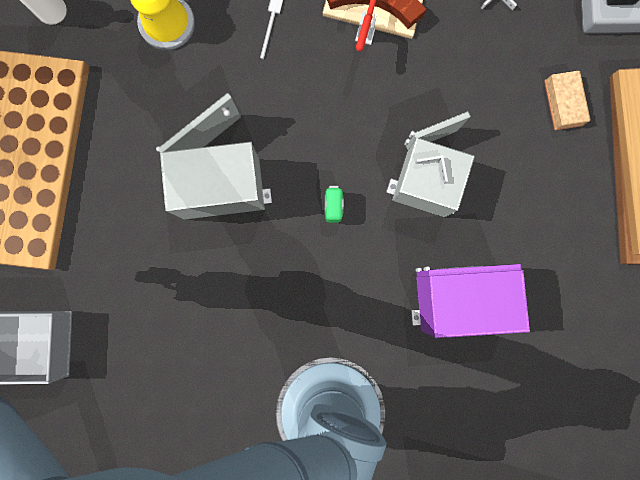

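The scene picture shows the large grey cabinet at (410,320) with its door's free edge at (345,410), and the top picture shows it at (210,180) with its hinge at (160,150) and free edge at (232,97). The purple look-alike is at top (475,300), and the small cabinet is at top (435,170). I'll triangulate the grey pairings next.

```bash
cat > h.py <<'E'
import numpy as np, cv2
from bench import *
def ray(c,px):
    p=camera_params(c);T=np.array(p["camera_from_world"])
    u=cv2.undistortPoints(np.array([[px]],float),np.array(p["K"]),np.array(p["dist_coeffs"]))[0,0]
    R=T[:3,:3]; return -R.T@T[:3,3], R.T@np.array([u[0],u[1],1.])
def onz(c,px,z):
    o,d=ray(c,px); return o+d*(z-o[2])/d[2]
def tri(a,b):
    A=[];B=[]
    for c,px in (a,b):
        o,d=ray(c,px);d=d/np.linalg.norm(d);P=np.eye(3)-np.outer(d,d);A.append(P);B.append(P@o)
    return np.linalg.lstsq(np.vstack(A),np.hstack(B),rcond=None)[0]
def proj(c,X):
    p=camera_params(c);T=np.array(p["camera_from_world"])
    return cv2.projectPoints(np.array(X,float).reshape(-1,3),cv2.Rodrigues(T[:3,:3])[0],T[:3,3],np.array(p["K"]),np.array(p["dist_coeffs"]))[0].reshape(-1,2)
E
python3 - <<'E'
from h import *
np.set_printoptions(precision=4,suppress=True)
P=tri(("scene",[363.4,405.8]),("top",[215.5,107.0]));H=tri(("scene",[452.8,376.7]),("top",[166.7,159.4]))
S=tri(("scene",[102.6,281.1]),("top",[462.8,113.4]))
print(P,H,S,np.linalg.norm((P-H)[:2]))
for c,p,h in (("scene",[363.4,405.8],[452.8,376.7]),("top",[215.5,107.0],[166.7,159.4])): print(c,onz(c,p,.09),onz(c,h,.09))
# cabinet top corners, z=.13
for px in ([160,152],[254,142],[265,207],[166,211]): print(onz("top",px,.13))
for px in ([158,150],[229,95]): print("door top",onz("top",px,.125))
for px in ([364,272],[472,300],[346,343],[462,372]): print("sc",onz("scene",px,.13))
E
```

```text
[0.6016 0.2193 0.0963] [0.5006 0.3202 0.0781] [ 0.5924 -0.2631  0.0816] 0.1427136164090023
scene [0.6018 0.2137 0.09  ] [0.5066 0.3171 0.09  ]
top [0.6018 0.226  0.09  ] [0.4972 0.3188 0.09  ]
[0.5017 0.3197 0.13  ]
[0.5207 0.1449 0.13  ]
[0.398  0.1233 0.13  ]
[0.3908 0.3056 0.13  ]
door top [0.5068 0.3251 0.125 ]
door top [0.6131 0.1937 0.125 ]
sc [0.4182 0.1368 0.13  ]
sc [0.395  0.3053 0.13  ]
sc [0.5406 0.1585 0.13  ]
sc [0.5119 0.3231 0.13  ]
```

```bash
cat >> h.py <<'E'
H=np.array([0.505,0.320]); A=0.13
def pose(th,gap,z=0.10,r=0.14,flip=1,dphi=0.):
    t=A+th; xd=np.array([np.cos(t),np.sin(t)]); nd=np.array([np.sin(t),-np.cos(t)])
    p=H+xd*(0.012+0.011+gap)+nd*r
    ph=t+(np.pi if flip else 0)+dphi
    return [p[0],p[1],z],[np.cos(ph/2),np.sin(ph/2),0.,0.]
E
python3 - <<'E'
from h import *
np.set_printoptions(precision=3,suppress=True)
for f in (0,1):
    for a in ((.6,.045,.25),(.6,.045,.1),(0,0,.1),(.0,.06,.25)):
        p,q=pose(*a,flip=f); print(f,p,inverse_kinematics(p,q))
E
```

```text
0 [np.float64(0.6490336082599689), np.float64(0.2610227188519696), 0.25] [-0.832  0.524  0.554  1.484 -0.285  1.215 -1.079]
0 [np.float64(0.6490336082599689), np.float64(0.2610227188519696), 0.1] [-0.809  0.679  0.518  1.591 -0.385  0.975 -1.009]
0 [np.float64(0.5459547035221973), np.float64(0.18416292016018265), 0.1] [-0.872  0.482  0.58   1.915 -0.347  0.845 -1.551]
0 [np.float64(0.6054484171450847), np.float64(0.19194096871736432), 0.25] [-0.869  0.407  0.64   1.66  -0.261  1.161 -1.605]
1 [np.float64(0.6490336082599689), np.float64(0.2610227188519696), 0.25] [-0.509  0.477  0.093  1.466 -0.046  1.201  1.892]
1 [np.float64(0.6490336082599689), np.float64(0.2610227188519696), 0.1] [-0.464  0.623  0.032  1.571 -0.023  0.948  1.875]
1 [np.float64(0.5459547035221973), np.float64(0.18416292016018265), 0.1] [-0.568  0.429  0.206  1.9   -0.116  0.823  1.399]
1 [np.float64(0.6054484171450847), np.float64(0.19194096871736432), 0.25] [-0.573  0.36   0.252  1.645 -0.097  1.149  1.405]
```

Run:
```python
from h import *
np.set_printoptions(precision=4,suppress=True)
move_gripper(0.0)
p,q=pose(.6,.045,.25); move_ptp(p,q)
print(read_time_s(),read_eef_pos(),read_finger_gap())
for c in ["top","wrist"]:
    im=read_camera(c); cv2.imwrite(f"pics/{c}1.png",im[:,:,::-1])
    for n in ["large_door_push","large_door_hinge"]:
        for d in tip_of(c,n): print(c,n,d["at"],d["confidence"],onz(c,d["at"],.09))
```

```text
3.475 [0.6482 0.2629 0.2499] 5.585689753226242e-05
top large_door_push [218.4, 107.6] 0.97 [0.6006 0.2203 0.09  ]
top large_door_push [498.7, 266.0] 0.82 [ 0.2898 -0.3178  0.09  ]
top large_door_hinge [425.4, 274.2] 0.97 [ 0.2744 -0.1784  0.09  ]
wrist large_door_hinge [534.4, 124.6] 0.55 [0.5041 0.3189 0.09  ]
```

View pics/wrist1.png

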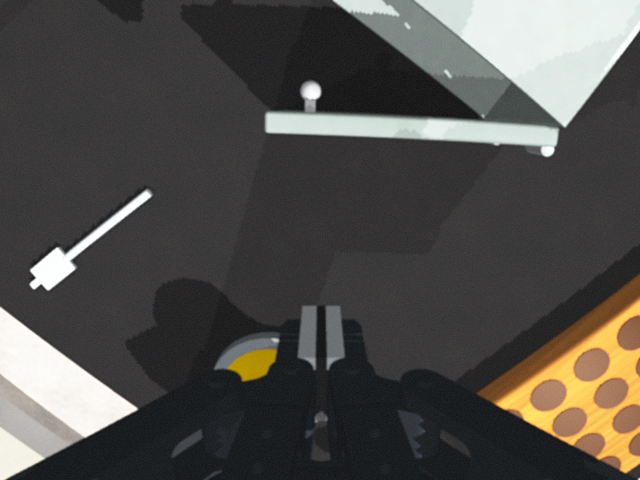

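View pics/top1.png

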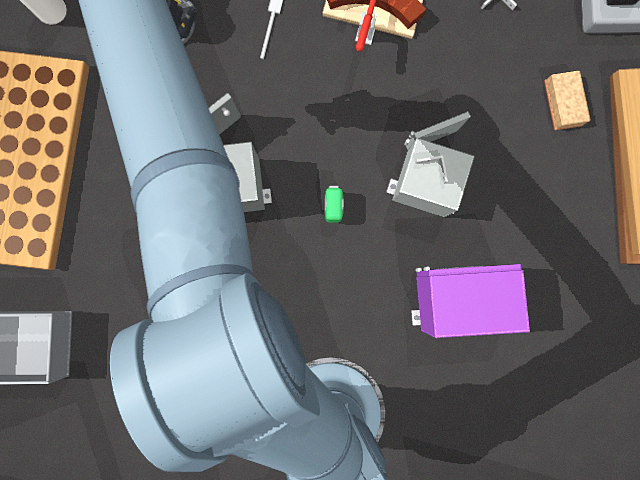

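Run:
```python
from h import *
np.set_printoptions(precision=4,suppress=True)
a=onz("wrist",[266,133],.125);b=onz("wrist",[557,145],.125);print("outer",a,b,np.linalg.norm(a-b),np.arctan2((a-b)[0],-(a-b)[1]))
a=onz("wrist",[266,113],.125);b=onz("wrist",[560,127],.125);print("inner",a,b,np.linalg.norm(a-b),np.arctan2((a-b)[0],-(a-b)[1]))
a=onz("wrist",[566,126],.13);b=onz("wrist",[640,25],.13);print("cab side",a,b, np.arctan2((a-b)[1],(a-b)[0]))
b=onz("wrist",[335,0],.13);a=onz("wrist",[566,126],.13);print("front?",np.arctan2((b-a)[0],-(b-a)[1]))
p,q=pose(.55,0,.1);print(p)
```

```text
outer [0.6223 0.1952 0.125 ] [0.5129 0.3244 0.125 ] 0.16924212741607464 0.7027928043432525
inner [0.6139 0.1881 0.125 ] [0.5049 0.3177 0.125 ] 0.1693708114025626 0.6993176637776174
cab side [0.5037 0.3178 0.13  ] [0.4341 0.3081 0.13  ] 0.13801859934221164
front? 0.291569008256786
[np.float64(0.610915195893857), np.float64(0.22560205892729485), 0.1]
```

Measured from the wrist picture, the door is 169 mm wide (170 given), the hinge is at (0.504, 0.318) and the door angle is about 0.565 rad. The yellow object at wrist (250,360) is near the tool, so I'll descend close to the door face.

```bash
sed -i 's/^H=.*/H=np.array([0.504,0.318]); A=0.135/' h.py
python3 - <<'E'
from h import *
np.set_printoptions(precision=3,suppress=True)
p,q=pose(.565,.02,.25); movel(p,q,speed=.1)
p,q=pose(.565,.02,.10); movel(p,q,speed=.15)
print(read_time_s(),read_eef_pos(),read_ft_force())
for th in np.arange(.50,.11,-.08):
    p,q=pose(th,0); movel(p,q,speed=.12)
    print(round(th,3),read_time_s(),read_eef_pos(),read_ft_force())
im=read_camera("scene"); cv2.imwrite("pics/scene2.png",im[:,:,::-1])
im=read_camera("wrist"); cv2.imwrite("pics/wrist2.png",im[:,:,::-1])
E
```

```text
5.3917 [0.628 0.239 0.101] [-0.27   0.88   0.251]
0.5 5.7833 [0.606 0.219 0.101] [-0.056  0.832 -0.047]
0.42 6.0333 [0.598 0.211 0.1  ] [-0.116 -0.796 -0.749]
0.34 6.2833 [0.589 0.204 0.1  ] [ 0.48  -0.238  0.285]
0.26 6.5333 [0.579 0.198 0.1  ] [ 0.905  0.332 -0.616]
0.18 6.7833 [0.569 0.192 0.1  ] [-0.101  0.467 -0.447]
```

View pics/scene2.png

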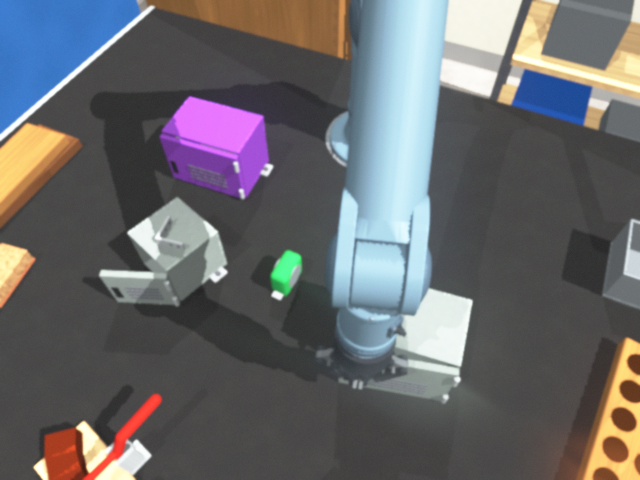

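View pics/wrist2.png

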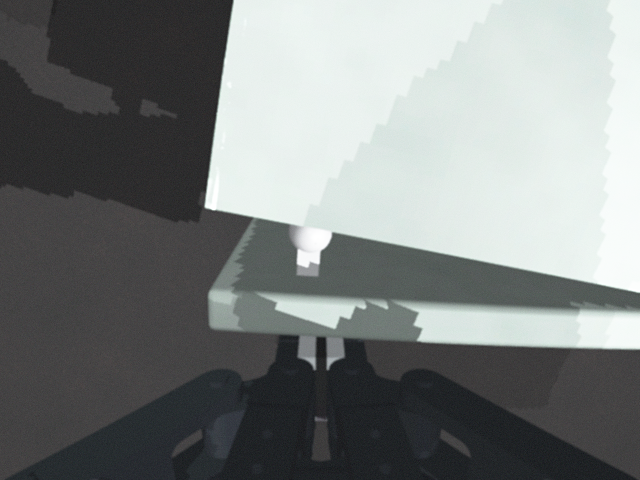

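The wrist picture shows the fingers at (320,340) against the door, which is nearly closed, and its roller at (310,240). I'll continue with a force guard.

Run:
```python
from h import *
np.set_printoptions(precision=3,suppress=True)
for th in [.12,.09,.07,.05,.035,.02,.01,0,-.01,-.02,-.03,-.04,-.05,-.06]:
    p,q=pose(max(th,0),.14*min(th,0)); movel(p,q,speed=.06)
    f=read_ft_force(); fx=f[0]*np.cos(A)+f[1]*np.sin(A)
    print(th,round(read_time_s(),2),read_eef_pos(),f,round(fx,2))
    if th<=0.02 and fx>20: break
im=read_camera("wrist"); cv2.imwrite("pics/wrist3.png",im[:,:,::-1])
```

```text
0.12 7.17 [0.562 0.188 0.1  ] [-0.21   0.195  0.539] -0.18
0.09 7.42 [0.559 0.187 0.101] [ 2.839  0.326 -0.367] 2.86
0.07 7.67 [0.559 0.187 0.101] [ 7.094  1.845 -2.304] 7.28
0.05 7.92 [0.558 0.186 0.102] [ 7.845  2.202 -0.831] 8.07
0.035 8.18 [0.558 0.186 0.103] [11.572  3.053 -2.573] 11.88
0.02 8.43 [0.558 0.186 0.104] [13.935  3.118 -1.865] 14.23
0.01 8.68 [0.558 0.186 0.104] [15.424  3.454 -3.912] 15.75
0 8.93 [0.558 0.186 0.104] [18.638  4.113 -7.216] 19.02
-0.01 9.18 [0.556 0.185 0.105] [15.963  3.274 -0.803] 16.26
-0.02 9.43 [0.556 0.185 0.105] [18.456  4.346 -4.127] 18.87
-0.03 9.68 [0.556 0.185 0.105] [21.48   3.972 -6.075] 21.82
```

View pics/wrist3.png

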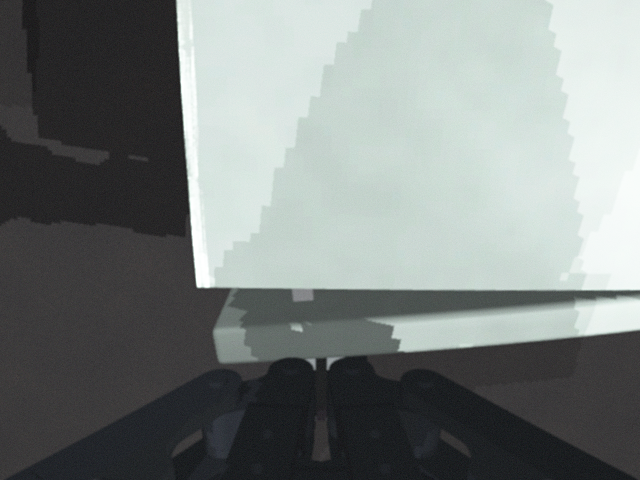

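Run:
```python
from h import *
np.set_printoptions(precision=4,suppress=True)
print(read_time_s(),read_eef_pos(),read_tcp_rot(),read_ft_force(),read_ft_torque(),read_qpos(),read_effort())
a=onz("wrist",[217,362],.125);b=onz("wrist",[640,329],.125);print("outer",a,b,np.arctan2((a-b)[0],-(a-b)[1])-A, np.linalg.norm(a[:2]-H))
a=onz("wrist",[202,287],.13);b=onz("wrist",[640,291],.13);print("front",a,b,np.arctan2((a-b)[0],-(a-b)[1]))
print(pose(0,-.0042))
im=read_camera("scene"); im=cv2.resize(im[230:430,280:520],None,fx=3,fy=3,interpolation=cv2.INTER_CUBIC);cv2.imwrite("pics/scene3.png",im[:,:,::-1])
```

```text
9.725 [0.556  0.1854 0.1055] [-0.0677  0.9976  0.0034  0.0162] [20.4397  4.8326 -6.0942] [ 0.9188 -4.0276  0.0846] [-0.574   0.4218  0.2153  1.8986 -0.1175  0.8003  1.4085] [ -1.2138 -39.0928   1.1536  -9.0755  -0.3544   6.1262  -0.0613]
outer [0.5506 0.1541 0.125 ] [0.5254 0.2745 0.125 ] 0.07129964077974468 0.17038586114453405
front [0.5253 0.1502 0.13  ] [0.5118 0.2645 0.13  ] 0.11710008778071673
([np.float64(0.5414715885676742), np.float64(0.18180411147830142), 0.1], [np.float64(-0.06744875386340356), np.float64(0.9977227398442284), 0.0, 0.0])
```

View pics/scene3.png

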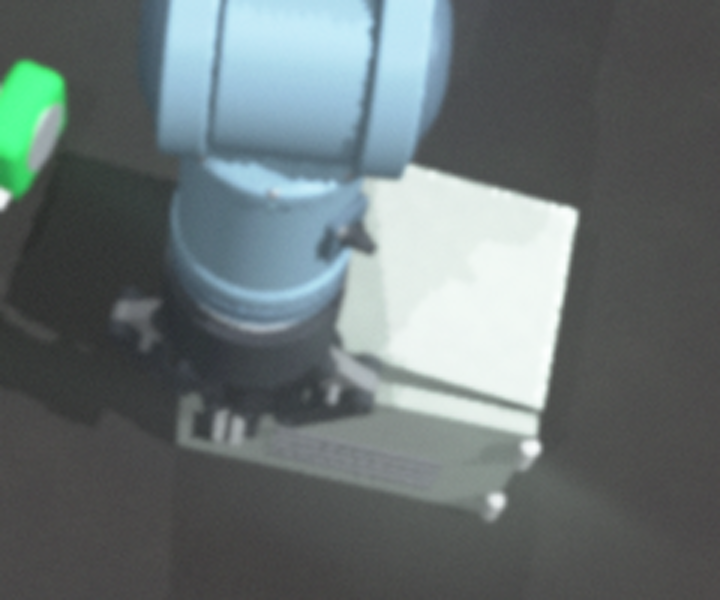

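Run:
```python
from h import *
np.set_printoptions(precision=4,suppress=True)
print(ray("wrist",[320,240]), read_eef_pos())
# top camera view
im=read_camera("top"); im=cv2.resize(im[80:240,100:320],None,fx=3.5,fy=3.5,interpolation=cv2.INTER_CUBIC);cv2.imwrite("pics/top3.png",im[:,:,::-1])
im=read_camera("wrist"); cv2.imwrite("pics/wrist4.png",cv2.convertScaleAbs(im[:,:,::-1],alpha=2.5,beta=20)[200:400,150:450].repeat(2,0).repeat(2,1))
```

```text
(array([0.4761, 0.1729, 0.2274]), array([ 0.3206,  0.0469, -0.9461])) [0.556  0.1854 0.1054]
```

View pics/top3.png

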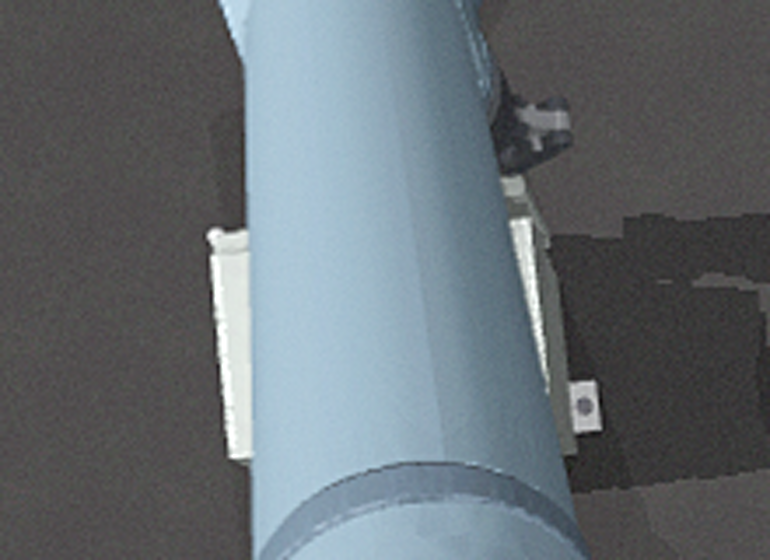

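View pics/wrist4.png

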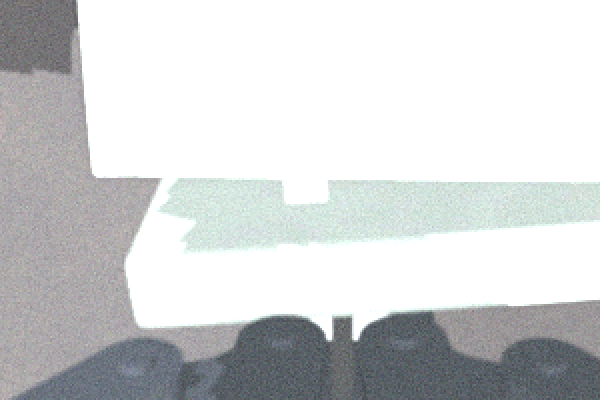

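Run:
```python
from h import *
np.set_printoptions(precision=4,suppress=True)
for g in (.0055,.010,.014,.018,.04):
    p,q=pose(0,g); movel(p,q,speed=.1)
    print(g,round(read_time_s(),2),read_eef_pos(),read_ft_force(),read_ft_torque())
im=read_camera("wrist"); cv2.imwrite("pics/wrist5.png",im[:,:,::-1])
im=read_camera("scene"); im=cv2.resize(im[230:430,280:520],None,fx=3,fy=3,interpolation=cv2.INTER_CUBIC);cv2.imwrite("pics/scene5.png",im[:,:,::-1])
```

```text
0.0055 10.12 [0.5577 0.1854 0.1048] [ 4.4048  1.4676 10.3625] [ 0.1731 -0.7755 -0.0293]
0.01 10.38 [0.5599 0.186  0.1047] [-0.1024  1.7242 14.0201] [ 0.1738  0.0941 -0.0422]
0.014 10.62 [0.5634 0.187  0.1047] [-0.8464  2.1828 13.6541] [ 0.2505  0.1934 -0.0591]
0.018 10.88 [0.5671 0.1883 0.1047] [-0.998   2.6673 14.0795] [ 0.36   0.241 -0.066]
0.04 11.24 [0.586  0.1879 0.1009] [ 0.0457  0.9945 -0.7936] [-0.0192 -0.032   0.0385]
```

View pics/wrist5.png

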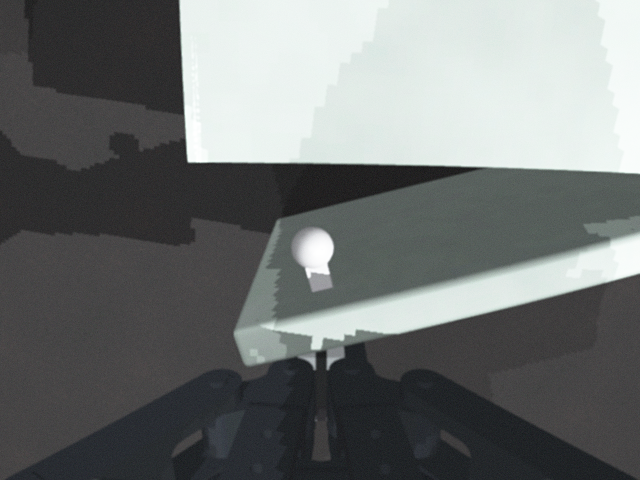

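View pics/scene5.png

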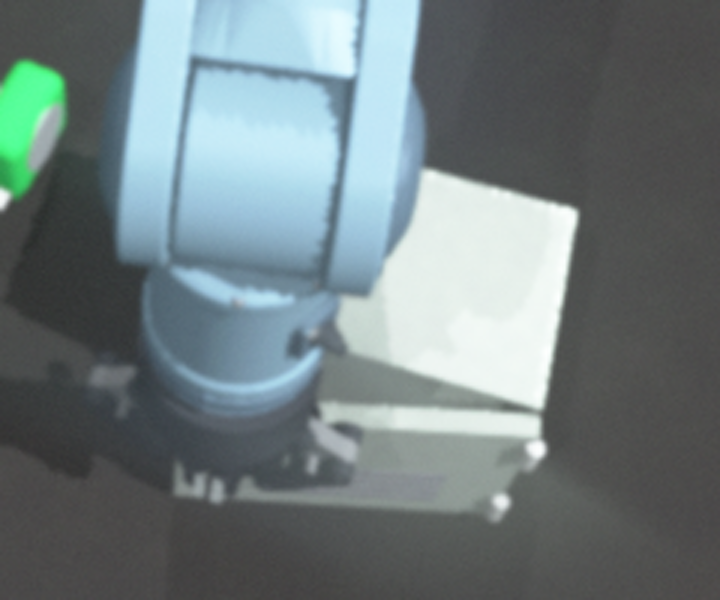

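On the retreat the door followed, with +14 N in z. So a finger knuckle about 20 mm above the TCP was resting on the door's top edge and fouling the cabinet's front edge (z = 0.13), which means the catch wasn't what stopped it. I'll back off, raise the TCP to 0.123 so only the fingertips overlap the door, and push again.

Run:
```python
from h import *
np.set_printoptions(precision=4,suppress=True)
Z=.123
p,q=pose(0,.065); movel(p,q,speed=.15); print(read_ft_force())
p,q=pose(0,.065,Z); movel(p,q,speed=.15); print(read_ft_force())
for th in [.3,.22,.15,.11,.09,.07,.05,.035,.02,.01,0,-.01,-.02,-.03]:
    p,q=pose(max(th,0),.14*min(th,0),Z); movel(p,q,speed=.1 if th>.12 else .06)
    f=read_ft_force(); fx=f[0]*np.cos(A)+f[1]*np.sin(A)
    print(th,round(read_time_s(),2),read_eef_pos(),f,round(fx,2))
    if fx>18: break
im=read_camera("wrist"); cv2.imwrite("pics/wrist6.png",im[:,:,::-1])
```

```text
[-1.0643  0.0227  0.6987]
[-0.204  -0.5286  0.0055]
0.3 12.41 [0.5833 0.2006 0.1224] [-0.144  -0.1463  0.3888] -0.16
0.22 12.68 [0.5746 0.1938 0.1228] [-0.0254 -0.1586 -0.0329] -0.05
0.15 12.93 [0.5657 0.1899 0.1229] [ 0.5057 -0.2943  0.614 ] 0.46
0.11 13.18 [0.5606 0.1879 0.1229] [ 0.5755 -0.9939 -0.2802] 0.44
0.09 13.43 [0.5579 0.1868 0.123 ] [ 0.295   0.7383 -0.3181] 0.39
0.07 13.68 [0.5569 0.1863 0.1233] [ 5.0719  1.3438 -4.5703] 5.21
0.05 13.93 [0.5564 0.186  0.1237] [ 8.0538  3.2402 -7.4551] 8.42
0.035 14.18 [0.5562 0.1858 0.1238] [ 12.384    3.8117 -11.5443] 12.78
0.02 14.43 [0.5561 0.1857 0.1243] [ 16.2574   5.0893 -14.6864] 16.79
0.01 14.68 [0.556  0.1856 0.1243] [ 19.1302   5.4824 -16.2218] 19.69
```

View pics/wrist6.png

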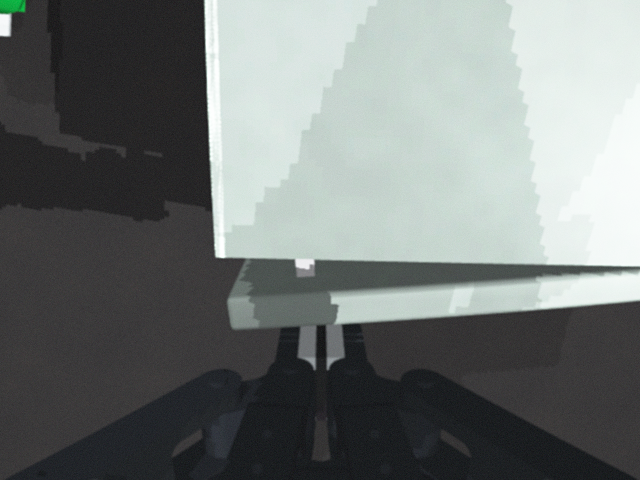

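Run:
```python
from h import *
np.set_printoptions(precision=4,suppress=True)
F=read_ft_force();T=read_ft_torque();print(read_time_s(),read_eef_pos(),F,T,read_tcp_rot(),read_finger_gap())
print(read_effort(),read_qpos(),inverse_kinematics(*pose(.01,0,.123)))
a=onz("wrist",[233,328],.125);b=onz("wrist",[640,301],.125);print("outer",a,b,np.arctan2((a-b)[0],-(a-b)[1])-A)
a=onz("wrist",[219,257],.13);b=onz("wrist",[640,267],.13);print("front",a,b,np.arctan2((a-b)[0],-(a-b)[1]))
im=read_camera("top"); cv2.imwrite("pics/top6.png",cv2.resize(im[60:260,130:320],None,fx=3,fy=3,interpolation=cv2.INTER_CUBIC)[:,:,::-1])
im=read_camera("scene"); cv2.imwrite("pics/scene6.png",cv2.convertScaleAbs(cv2.resize(im[300:430,320:490],None,fx=4.5,fy=4.5,interpolation=cv2.INTER_CUBIC)[:,:,::-1],alpha=1.6))
```

```text
14.725 [0.556  0.1856 0.1244] [ 18.7679   5.3402 -15.4508] [ 1.1966 -3.8808  0.0898] [-0.073   0.9973  0.0022  0.0108] 0.0005441626105818334
[ -0.4248 -44.612    2.3762 -14.9536  -0.1105   5.8033  -0.0582] [-0.5724  0.3999  0.2139  1.8807 -0.1073  0.8501  1.4112] [-0.5727  0.3972  0.2135  1.888  -0.1077  0.8674  1.4103]
outer [0.551  0.1553 0.125 ] [0.5231 0.2883 0.125 ] 0.07156787437692877
front [0.5252 0.1501 0.13  ] [0.51   0.2786 0.13  ] 0.11755524445755487
```

View pics/scene6.png

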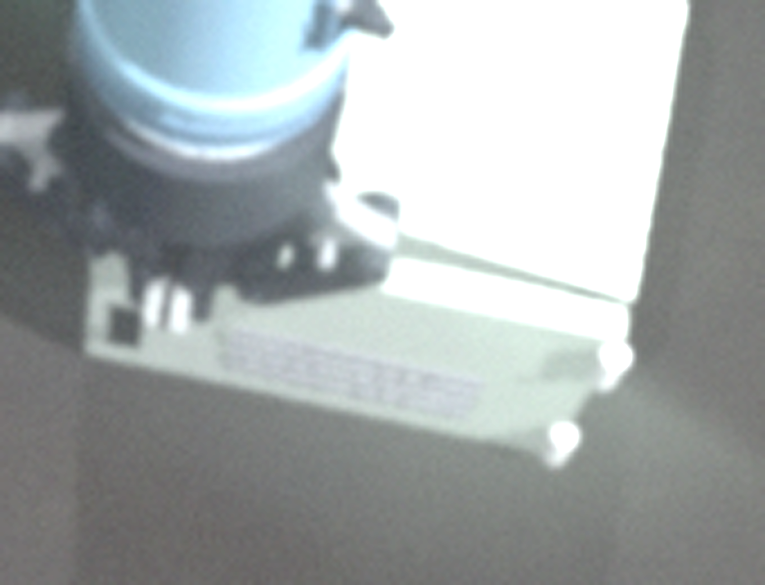

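View pics/top6.png

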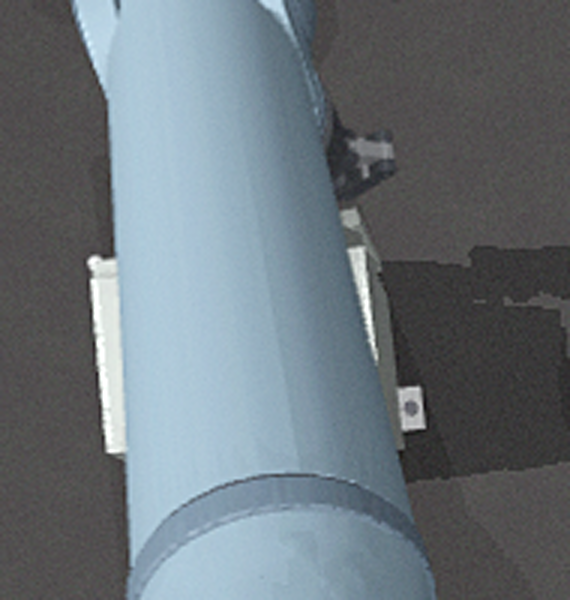

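The lever arm from the moment reading puts the contact at the fingers in both tries, so the door itself is resisting at about 0.07 rad. I'll raise the force in small steps, stopping at 36 N, and watch for movement.

Run:
```python
from h import *
np.set_printoptions(precision=4,suppress=True)
Z=.120
for g in [0,-.003,-.006,-.009,-.012,-.015]:
    p,q=pose(0,g,Z); movel(p,q,speed=.06)
    f=read_ft_force(); fx=f[0]*np.cos(A)+f[1]*np.sin(A)
    print(g,round(read_time_s(),2),read_eef_pos(),f,read_ft_torque(),round(fx,2))
    if np.linalg.norm(f)>33: break
im=read_camera("wrist"); cv2.imwrite("pics/wrist7.png",im[:,:,::-1])
```

```text
0 15.07 [0.5561 0.1855 0.1242] [15.409   3.5067 -5.3959] [ 0.7834 -3.2068  0.0452] 15.74
-0.003 15.32 [0.5558 0.1854 0.1243] [ 20.9962   5.5097 -10.5574] [ 1.1242 -4.3767  0.0659] 21.55
-0.006 15.57 [0.544  0.1823 0.1226] [1.7668 0.5394 0.5193] [-0.0037 -0.1553 -0.0117] 1.82
-0.009 15.82 [0.5431 0.1821 0.1224] [12.2106  1.6224 -2.5531] [ 0.3338 -2.3402 -0.0487] 12.32
-0.012 16.07 [0.543  0.1821 0.1226] [16.9152  3.2032 -8.3145] [ 0.5687 -3.564  -0.0464] 17.19
-0.015 16.32 [0.5429 0.1821 0.1228] [ 23.3036   3.6652 -13.7417] [ 0.7991 -4.8253 -0.0287] 23.58
```

View pics/wrist7.png

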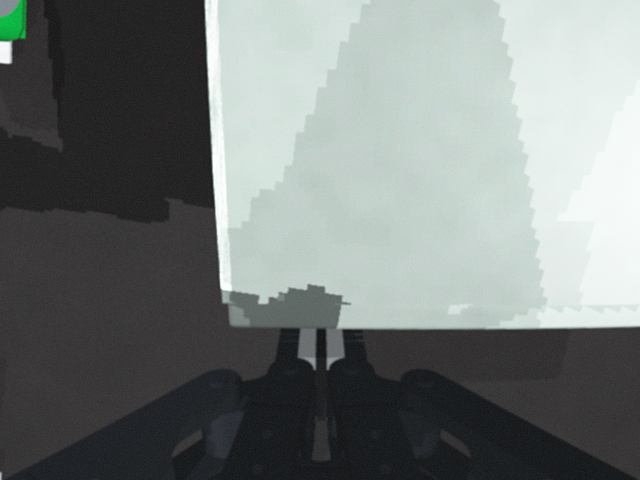

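The catch gave way at about 21 N: the door jumped 12 mm and now sits flush. The wrist picture shows no gap at row 305. Next I'll retreat and check that it holds.

Run:
```python
from h import *
np.set_printoptions(precision=4,suppress=True)
p,q=pose(0,.004,.122); movel(p,q,speed=.06); print(read_ft_force())
p,q=pose(0,.035,.122); movel(p,q,speed=.15); print(read_ft_force())
p,q=pose(0,.05,.25); movel(p,q,speed=.2)
im=read_camera("wrist"); cv2.imwrite("pics/wrist8.png",im[:,:,::-1])
move_ptp([.274,.59,.25],[0.2157,.97646,0,0]); pause(.3)
print(read_time_s(),read_ft_force(),read_eef_pos())
for c in ["scene","top"]:
    im=read_camera(c); cv2.imwrite(f"pics/{c}8.png",im[:,:,::-1])
    for n in ["large_door_push","large_door_hinge","small_door_push"]:
        print(c,n,[(d["at"],round(d["confidence"],2),onz(c,d["at"],.09)) for d in tip_of(c,n)])
print(proj("scene",[*pose(0,-.011)[0][:2],.09]),proj("top",[*pose(0,-.011)[0][:2],.09]))
```

```text
[ 0.1657  0.42   -0.0837]
[-0.3157 -0.2676 -0.4027]
20.2 [ 0.7111 -1.0567  0.7797] [0.2748 0.5896 0.25  ]
scene large_door_push [([174.6, 150.1], 0.97, array([ 0.2898, -0.3241,  0.09  ])), ([359.7, 354.2], 0.59, array([0.5321, 0.1791, 0.09  ]))]
scene large_door_hinge [([240.3, 167.5], 0.95, array([ 0.2757, -0.1788,  0.09  ])), ([453.0, 378.0], 0.58, array([0.5083, 0.3179, 0.09  ]))]
scene small_door_push [([102.7, 281.5], 0.78, array([ 0.5966, -0.2594,  0.09  ]))]
top large_door_push [([498.9, 265.3], 0.93, array([ 0.2911, -0.3182,  0.09  ]))]
top large_door_hinge [([426.8, 278.0], 0.74, array([ 0.2672, -0.1809,  0.09  ])), ([166.1, 157.3], 0.63, array([0.5014, 0.32  , 0.09  ]))]
top small_door_push [([463.3, 113.7], 0.85, array([ 0.5873, -0.2593,  0.09  ]))]
[[360.1091 356.1581]] [[238.1065 140.4663]]
```

View pics/scene8.png

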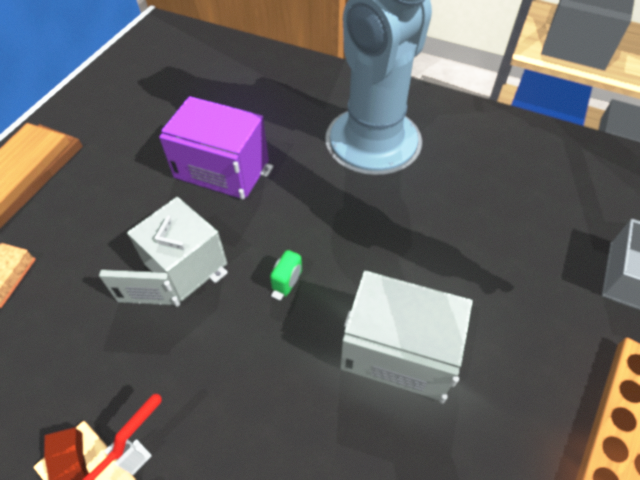

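View pics/top8.png

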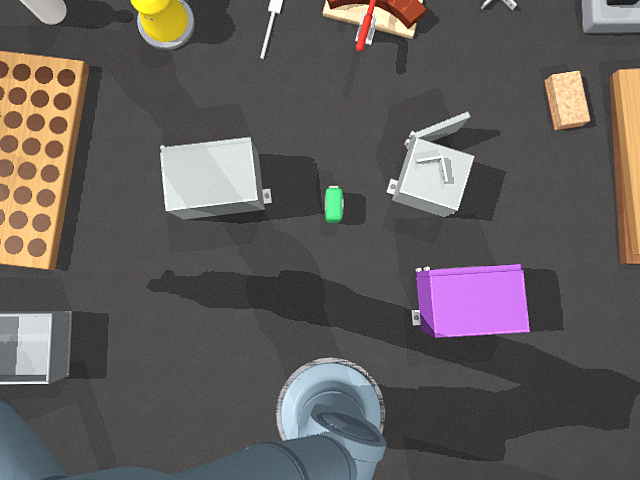

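View pics/wrist8.png

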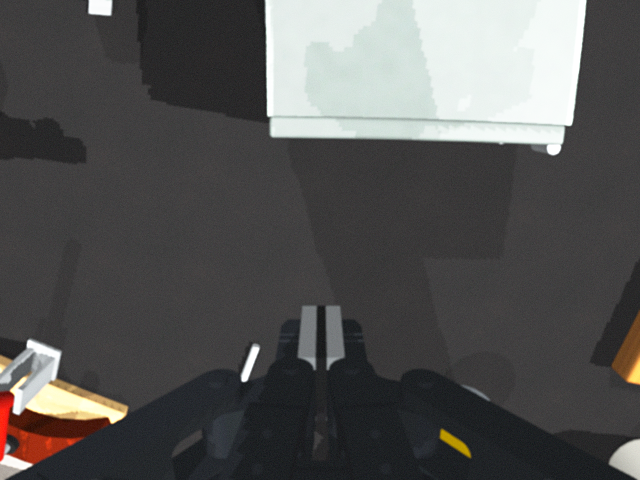

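In all three pictures the large door is flush: the wrist view shows it parallel to the front with no gap at row 125. The small door hasn't changed (scene 102.6,281.1 before, 102.7,281.5 now). The arm is clear, so I'm handing the job in.

```bash
python3 -c "
from bench import *
print(sign_off(),read_time_s())"
```

```text
the job is handed in; nothing more can be done
the job is handed in; nothing more can be done
```

The larger grey cabinet's door is shut past its catch and sits flush. I pushed it with closed fingertips and handed the job in at about 20 s of the 35 s allowed.

- **First try:** it stalled at about 0.08 rad because a finger knuckle fouled the door's top edge. On backing off, that knuckle pulled the door open a little, so I raised the tool and pushed again.
- **Catch force:** on the second push the catch gave way at about 21 N measured at the wrist. That is well above the stated 6 N, and I didn't find out why. The highest wrist force I read was about 27 N, and I saw no limit exceeded.
- **Large door:** after the arm pulled away, all three cameras showed the door flush with no gap. In the scene camera the push point was within about 2 pixels of where it should be when shut. The top camera's network did not report that point.
- **Small door and the rest:** the small door's push point moved less than 1 pixel in both cameras. Nothing else in view appears to have moved, and the arm was back at its start pose, touching nothing.

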